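Index the measuring slide to its mid stop

TASK

Bring the housing in front of the distance sensor: push the upright plate of the spring-loaded slide inwards until the stop pin has dropped behind the first tooth, then let go so that the slide springs back and latches there, at its mid position, and not on the second tooth farther in. Push with the fingers against the outer side of the plate: do not grip or lift anything or reach behind the plate, do not touch the housing or the stop pin, and leave the things around the fixture where they stand.

Things in the scene. Friction and masses are not known exactly. Their poses are not given: they have to be found in the camera images.
- fixture: Fixed measuring fixture: aluminium base plate 230 x 150 x 12 mm carrying a slide, a stop-pin bracket (left) and a sensor clamp (right: x = +4, y = -62 mm, 58 mm high). Origin: centre of the underside. x axis: the way the slide is pushed in (level, away from the robot, up to 0.5 rad to either side); y left; z up.
- slide (a joint): Slide travel along fixture x, m: 0 = out (home), 0.078 = far stop. Spring pushes it out: 3 N at 0, 6 N at 0.036, 9 N at 0.078, plus 1-3 N while a tooth lifts the pin. Pushed past 0.037 the pin drops behind tooth one; let go, it returns and latches at 0.036 (mid). Past 0.062 it latches on tooth two at 0.066 (wrong, not undone without lifting the pin). So push to about 0.05.
- stop_pin (a joint): Height of the sprung stop pin, m: 0 = fully down (in front of, between or behind the teeth), up to 0.008 while it rides over a tooth. The two ratchet teeth are 8 mm high and 30 mm apart on a bar along the slide's left side.
- push_face (a point): Centre of the outer, robot-side face of the upright push plate, 60 mm above the surface; moves with the slide, axes as the fixture's. Plate 94 mm wide (y), 12 mm thick, from 30 to 80 mm above the surface. At home at fixture x = -95 mm, 20 mm inside the base plate's near edge. Nothing stands in front of or over it.
- nest (a point): Centre of the floor of the ring nest on the slide (57 mm outside, 49 mm inside, 7 mm high) in which the housing stands; 30 mm above the surface, 63 mm farther in than the push face.
- part: The housing to be measured: turned aluminium, 46 mm across, 36 mm high, standing upright and loose in the nest. Origin: centre of its underside.
- v_block: Bystander: steel V-block 33 x 40 x 34 mm, about 15 cm to one side of the slide. Origin: centre of its underside.
- spare_housing: Bystander: another turned housing, 46 mm across, 38 mm high, about 15 cm to the other side. Origin: centre of its underside.
- gauge_block: Bystander: steel gauge block 35 x 9 x 30 mm standing right of the fixture. Origin: centre of its underside.
- pin_knob (a point): Centre of the top of the stop pin's dark knob (17 mm wide, 12 mm high), 79.5 mm above the surface when the pin is down; the pin below it is steel, 7 mm thick, in the bracket at fixture x = +2.5, y = +40 mm.

How it is judged:
On the way:
1. the slide is pushed in beyond its mid position (value of joint slide above 0.0365 m).
At the end, for the whole second after the job is handed in: The slide rests at its mid position (slide between 0.033 and 0.038 m), held by the stop pin, which is fully down (stop_pin under 2 mm); the housing still stands upright (within 0.08 rad) in its nest, within 5 mm of the nest's centre and floor (value of joint slide between 0.033 and 0.038 m and not (velocity of joint slide above 0.005 m/s) and velocity of joint slide above -0.005 m/s and value of joint stop_pin below 0.002 m and distance between part and nest below 0.005 m and angle between part's own z axis and vertical below 0.08 rad and linear speed of part below 0.01 m/s); the robot touches nothing.
It fails at once if the housing is touched (contact force between any of the fingers, the arm and part above 0.5 N).
It fails at once if the housing is lifted out of its nest (distance between part and nest above 0.008 m).
It fails at once if the stop pin is touched (contact force between any of the fingers, the arm and stop_pin above 0.5 N).
It fails at once if a thing around the fixture is moved by more than 10 mm (distance of any of v_block, spare_housing, gauge_block from where it was at the start of the episode above 0.01 m).
It fails at once if the push plate is gripped (a finger presses on its rear side) (contact force between the fingers and plate_back above 0.5 N).
It also fails if it takes over 40 s, if anything falls off the work surface, if the arm or the gripper's body presses on something with over 40 N, if the wrist force passes 120 N, or if a joint passes its speed limit or range.

ROBOT

A 7-joint arm with a two-finger parallel gripper is mounted at the origin on a cart in front of the work surface, level with it; the furniture and walls round the work are solid. World frame = base frame: x ahead of the robot, y to its left, z up, the work surface at z = 0. Lengths are in m, angles in rad, forces in N, time in s.
With the tool pointing down it reaches from about 0.4 to 0.85 m from the base axis. Payload 10.4 kg.
Tool frame: the origin (TCP) lies between the finger pads; the fingertips stand 14 mm ahead of it and the grasp point (between the pads) lies 5 mm behind it (nose_length is the distance from the TCP to the fingertips, in m); z points along the fingers, y is the line along which they close (so a half turn about z gives the same grasp; the last joint's range is limited). The gripper opens to 87 mm and grips with 3 to 60 N. Pads are 19 mm wide; open, the fingers measure 117 mm over their backs; the gripper's body (75 mm by 190 mm) begins 51 mm behind the grasp point.
Start: joints at [-1.262, 0.332, -0.065, 1.46, 0.022, 1.35, -0.088], TCP at [0.204, 0.591, 0.237] pointing down, gripper open.
Joint ranges: [-2.6, 2.6], [-0.5, 2.12], [-1.47, 1.34], [0.16, 2.42], [-1.27, 4.41], [0.06, 2.06], [-2.6, 2.6]. Speed limits (rad/s): [2.22, 2.22, 2.79, 2.79, 3.14, 3.14, 3.14].

INTERFACE

Orientations are given as a unit quaternion [x, y, z, w].
In Python, from plant import * gives the robot as it stands. The module is installed in compiled form; this text tells all that it offers.
- The arm moves only by the tool send_rows, never from a script. Its argument "increments" is a list that holds one entry, the list of rows, each a list of 6 numbers: the shift along the world's x, y, z in cm, then the turn, a rotation vector about the world's x, y, z in rad. In form: [[[x, y, z, rx, ry, rz], ...]]. A call has exactly 8 rows; each row shifts and turns the commanded pose from where the row before left it; what a row does not reach is not made up. A row lasts 1/8 s, in which the tool goes at most 62.5 mm and 10.7 degrees, less where a joint would pass 70% of its speed; a pose out of reach is approached as far as the arm can. A call is refused whole if a number of a shift passes 6.25 or a number of a turn 0.188, either way. A call with a gripper value outside its range is refused whole. "fingers" is the closure in counts, from 0 (fully open) to 255 (shut), set as the call begins (left out, the last holds). The fingers move at their own pace and stop on an object; "force" is the grip in N (left out, the last holds). Time passes only in rows, so rows that do not move let the fingers close, or fill a call up. It gives the time, the measured TCP pose, the force, the opening and the grip force at its end, in the units of the state.
- get_state(): the state, without advancing time (a new reading comes with each control period).
- read_camera(name): name is "scene" or "top"; returns the picture (400x640x3 uint8, red, green, blue); there is no depth.
- get_calibration(name): a dict with "vfov" (degrees; the focal length in pixels is half the picture's height over the tangent of half this angle, whatever the lens; pixels are square), "cx", "cy" (the principal point, pixels), "cam_to_world" (4x4, takes a point from camera to world coordinates). Camera axes: x right, y down, z forward; pixel columns grow to the right and rows downward; lengths in m; the calibration is good to about 2 mm. A picture is of the moment at which its call begins. get_calibration takes no time and is no camera call.
- sign_off(): hands the job in; it is judged then, once.
The state is a dict: "t": time; "joints": joint angles; "qvel": joint speeds; "joint_efforts": joint torques, N m; "eef_pos": TCP position; "orientation": TCP orientation; "wrist_force": force on the tool from outside, world axes, zero at the start; "moment": the same for the moment, N m; "opening": opening from 0.0 (shut) to 1.0 (fully open); "grip_force": force on a finger pad.
Only numpy, scipy, OpenCV 4.12 (cv2) and the standard library are available. Lean on these libraries where they do the work, as an engineer would, in place of code of your own. Each camera call takes 0.05 s, during which the arm holds its last target. There are 200 camera calls.

## Working session

There is one attempt and no reset: what is moved stays moved. The work goes in short steps, Python scripts to look and compute and a tool call to move; the robot and the scene stay as the last step left them, time stands still between calls to the robot, and variables do not carry over. Pictures are saved under pics/ and viewed, at most 10 in all, crops included, and the job is handed in when it is done.

Besides the shell and the picture viewer there is one more tool, called after ">>>" by a JSON object that holds its "op" and its "data". send_rows: Moves the arm, as the interface text tells. Its arguments: {"type":"object","properties":{"increments":{"type":"array","items":{"type":"array","items":{"type":"array","items":{"type":"number"}}}},"fingers":{"type":"number"},"force":{"type":"number"}},"required":["increments"]}

```bash
mkdir -p pics; python3 - <<'E'
from plant import *
import cv2
for n in("scene","top"):
    c=get_calibration(n);print(n,c)
    cv2.imwrite(f"pics/{n}0.png",read_camera(n)[:,:,::-1])
s=get_state();print(s)
E
```

```text
scene {'vfov': 48.71281934317949, 'cx': 323.79143000542837, 'cy': 198.27894816370986, 'cam_to_world': array([[ 0.72277454, -0.36624223,  0.58605767,  0.109885  ],
       [-0.69106615, -0.37694856,  0.61671497, -0.50731012],
       [-0.00495347, -0.8507505 , -0.52554643,  0.5083401 ],
       [ 0.        ,  0.        ,  0.        ,  1.        ]])}
top {'vfov': 45.57572466660468, 'cx': 318.2866141656578, 'cy': 203.62908221133853, 'cam_to_world': array([[ 6.45008137e-04, -9.96482716e-01,  8.37960709e-02,
         5.42508301e-01],
       [-9.99621747e-01,  1.66143318e-03,  2.74518075e-02,
         1.47380638e-02],
       [-2.74944732e-02, -8.37820814e-02, -9.96104722e-01,
         1.03244408e+00],
       [ 0.00000000e+00,  0.00000000e+00,  0.00000000e+00,
         1.00000000e+00]])}
{'t': 0.1, 'joints': array([-1.26161373,  0.3328057 , -0.06470431,  1.46086044,  0.02161788,
        1.34992023, -0.08846335]), 'qvel': array([-0.00040928, -0.00199355, -0.00017759, -0.00087295, -0.00063435,
        0.00081757, -0.00027994]), 'joint_efforts': array([ 8.61073077e-04, -6.24547577e+01,  2.41864845e-02, -3.90718031e+01,
       -6.15122588e-02,  3.66731803e-02,  7.41387248e-05]), 'eef_pos': array([0.2034771 , 0.59059326, 0.23583389]), 'orientation': array([ 1.65099894e-01,  9.86276637e-01, -6.45065641e-04, -6.95924743e-05]), 'wrist_force': array([ 0.27575565, -0.16506658, -0.31650476]), 'moment': array([ 0.00643821,  0.02381298, -0.02933091]), 'grip_force': 0.0, 'opening': 1.0057356008477627}
```

View pics/scene0.png

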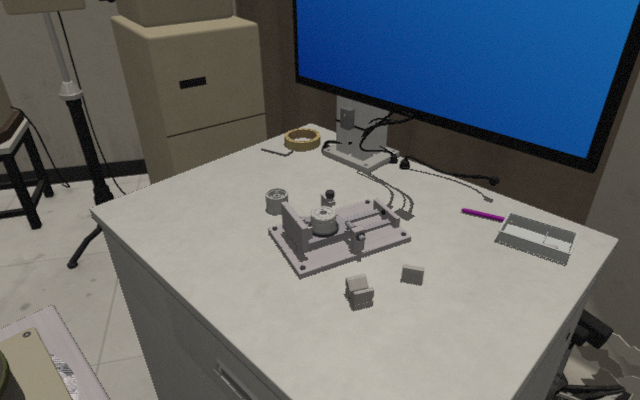

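View pics/top0.png

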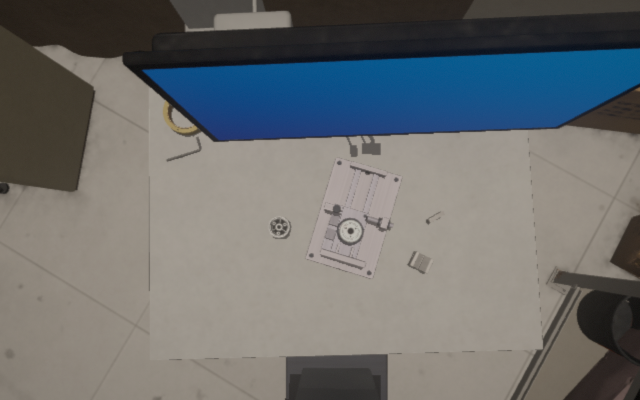

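The scene picture shows the fixture with its push plate at about (293,228). In the top picture the base corners are near (340,159), (401,177), (373,277) and (307,257), with the plate at about (343,259). The V-block is at (420,262), the spare housing at (280,228) and the gauge block at (433,217).

```bash
cat > h.py <<'E'
from plant import *
import cv2, numpy as np
def ray(n,px,z):
    c=get_calibration(n);f=200/np.tan(np.radians(c["vfov"]/2));M=c["cam_to_world"]
    d=M[:3,:3]@np.array([(px[0]-c["cx"])/f,(px[1]-c["cy"])/f,1]);o=M[:3,3]
    return o+d*(z-o[2])/d[2]
def proj(n,p):
    c=get_calibration(n);f=200/np.tan(np.radians(c["vfov"]/2));M=c["cam_to_world"]
    q=M[:3,:3].T@(np.array(p)-M[:3,3]);return np.array([c["cx"]+f*q[0]/q[2],c["cy"]+f*q[1]/q[2]])
E
python3 - <<'E'
from h import *
im=cv2.imread("pics/top0.png")
hsv=cv2.cvtColor(im,cv2.COLOR_BGR2HSV)
C=np.array([ray("top",p,.012) for p in [(340,159),(401,177),(373,277),(307,257)]])
print(C.round(4)); print([np.linalg.norm(C[i]-C[i-1]).round(4) for i in range(4)])
cen=C.mean(0);ax=(C[0]+C[1]-C[2]-C[3]);yaw=np.arctan2(ax[1],ax[0]);print(cen,yaw)
crop=cv2.resize(im[150:290,260:450],None,fx=4,fy=4,interpolation=cv2.INTER_CUBIC)
R=np.array([[np.cos(yaw),-np.sin(yaw)],[np.sin(yaw),np.cos(yaw)]])
def W(x,y,z): return [*(cen[:2]+R@[x,y]),z]
for pts,col in (([(-.115,-.075,.012),(.115,-.075,.012),(.115,.075,.012),(-.115,.075,.012)],(0,0,255)),([(-.095,-.047,.08),(-.083,-.047,.08),(-.083,.047,.08),(-.095,.047,.08)],(0,255,0))):
    q=np.array([(proj("top",W(*p))-[260,150]+.5)*4 for p in pts]);cv2.polylines(crop,[q.astype(int)],True,col,1)
cv2.imwrite("pics/crop1.png",crop)
E
```

```text
[[ 0.7253 -0.0041  0.012 ]
 [ 0.6856 -0.1351  0.012 ]
 [ 0.4722 -0.0732  0.012 ]
 [ 0.5141  0.0669  0.012 ]]
[np.float64(0.2228), np.float64(0.1369), np.float64(0.2221), np.float64(0.1462)]
[ 0.59930479 -0.03638838  0.012     ] -0.3036293800475631
```

View pics/crop1.png

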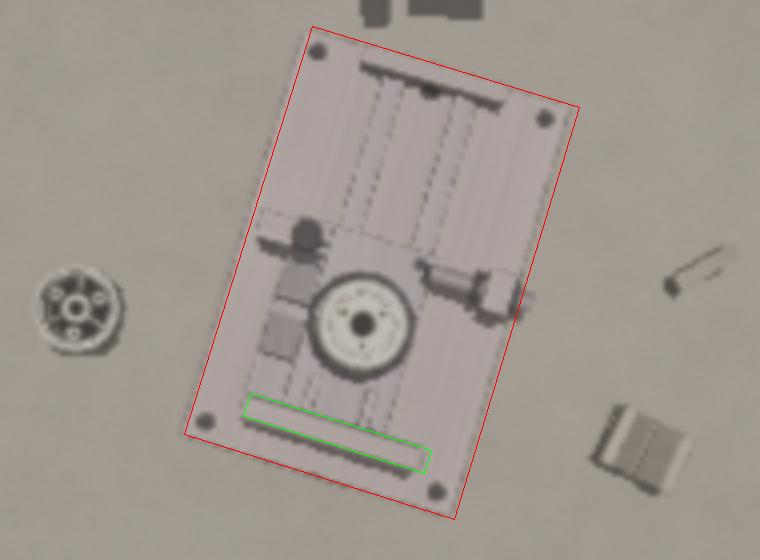

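The crop confirms the base outline, with the overlay within about 1 px. The yaw is about -0.30 and the push face is near (0.509, -0.008). Now I'll move to a standoff about 5 cm in front of the plate with the fingers shut.

>>> {"op": "send_rows", "data": {"increments": [[[1.5,-3.6,0,0,0,0.0],[1.5,-3.6,0,0,0,0],[1.5,-3.6,0,0,0,0.01],[1.5,-3.6,0,0,0,0.01],[1.5,-3.6,0,0,0,0.01],[1.5,-3.6,0,0,0,0],[1.5,-3.6,0,0,0,0],[1.5,-3.6,0,0,0,0]]], "fingers": 255, "force": 10}}

```text
t: 1.1
eef_pos: [0.3238, 0.3015, 0.2363]
orientation: [0.15, 0.989, -0.0, -0.0]
wrist_force: [0.4, -0.4, -0.0]
opening: 0.174
grip_force: 0.0
```

>>> {"op": "send_rows", "data": {"increments": [[[1.5,-3.6,0,0,0,0],[1.5,-3.6,0,0,0,0],[1.5,-3.6,0,0,0,0],[1.5,-3.6,0,0,0,0],[1.5,-3.6,0,0,0,0],[1.5,-3.6,0,0,0,0],[1.5,-3.6,0,0,0,0],[1.5,-3.6,0,0,0,0]]]}}

```text
t: 2.1
eef_pos: [0.4437, 0.0137, 0.2364]
orientation: [0.15, 0.989, 0.0, -0.0]
wrist_force: [0.2, 0.8, -0.2]
opening: 0.005
grip_force: 0.0
```

```bash
python3 - <<'E'
from h import *
s=get_state()
for k in("t","eef_pos","orientation","joints","wrist_force","opening"):print(k,s[k])
E
```

```text
t 2.1
eef_pos [0.44372803 0.01367404 0.23644611]
orientation [ 1.50284669e-01  9.88642759e-01  7.72179495e-05 -8.53792429e-05]
joints [-0.68378355 -0.11248765  0.51920582  1.93395843  0.0575349   1.30593162
  1.08669602]
wrist_force [ 0.22635031  0.78046744 -0.18186799]
opening 0.004820198035675406
```

>>> {"op": "send_rows", "data": {"increments": [[[0,0,-3,0,0,0],[0,0,-3,0,0,0],[0,0,-3,0,0,0],[0,0,-3,0,0,0],[0,0,-3,0,0,0],[0,0,-2.7,0,0,0],[1.9,-0.6,0,0,0,0],[1.9,-0.6,0,0,0,0]]]}}

```text
t: 3.1
eef_pos: [0.4816, 0.0028, 0.059]
orientation: [0.15, 0.989, -0.0, -0.001]
wrist_force: [-0.8, 0.5, 1.5]
opening: 0.01
grip_force: 0.0
```

```bash
python3 - <<'E'
from h import *
s=get_state();print(s["eef_pos"],s["wrist_force"])
a=read_camera("top")[150:290,260:450,::-1];b=read_camera("scene")[160:300,230:420,::-1]
cv2.imwrite("pics/near.png",np.vstack([cv2.resize(i,None,fx=2.1,fy=2.1,interpolation=cv2.INTER_CUBIC) for i in(a,b)]))
E
```

```text
[0.48158926 0.00280436 0.05904784] [-0.84136845  0.50506205  1.51465133]
```

View pics/near.png

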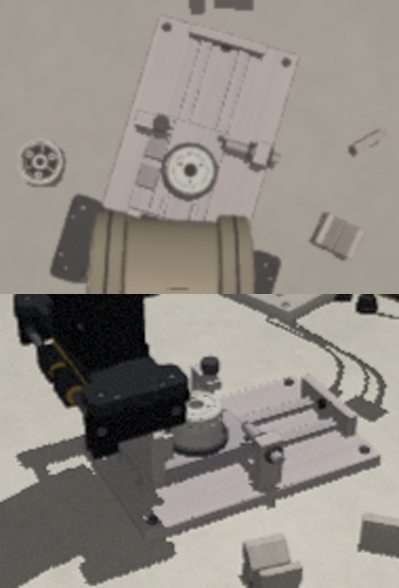

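The picture shows the closed gripper square in front of the plate at mid-width. The body is clear above the plate and nothing else is near it. Next I'll creep to contact.

>>> {"op": "send_rows", "data": {"increments": [[[0.24,-0.075,0,0,0,0],[0.24,-0.075,0,0,0,0],[0.24,-0.075,0,0,0,0],[0.24,-0.075,0,0,0,0],[0.24,-0.075,0,0,0,0],[0.24,-0.075,0,0,0,0],[0.24,-0.075,0,0,0,0],[0.24,-0.075,0,0,0,0]]]}}

```text
t: 4.2
eef_pos: [0.5004, -0.0029, 0.0594]
orientation: [0.15, 0.989, 0.0, -0.001]
wrist_force: [-3.7, 0.9, 2.4]
opening: 0.003
grip_force: 2.1
```

>>> {"op": "send_rows", "data": {"increments": [[[0.1,-0.03,0,0,0,0],[0.1,-0.03,0,0,0,0],[0.1,-0.03,0,0,0,0],[0.1,-0.03,0,0,0,0],[0,0,0,0,0,0],[0,0,0,0,0,0],[0,0,0,0,0,0],[0,0,0,0,0,0]]]}}

```text
t: 5.2
eef_pos: [0.5047, -0.0042, 0.0595]
orientation: [0.15, 0.989, 0.0, -0.0]
wrist_force: [-2.7, 1.2, -2.2]
opening: 0.006
grip_force: 1.7
```

>>> {"op": "send_rows", "data": {"increments": [[[0.38,-0.12,0,0,0,0],[0.38,-0.12,0,0,0,0],[0.38,-0.12,0,0,0,0],[0.38,-0.12,0,0,0,0],[0.38,-0.12,0,0,0,0],[0.38,-0.12,0,0,0,0],[0.38,-0.12,0,0,0,0],[0.38,-0.12,0,0,0,0]]]}}

```text
t: 6.2
eef_pos: [0.5348, -0.0133, 0.0595]
orientation: [0.15, 0.989, 0.0, -0.001]
wrist_force: [-6.6, 4.2, 2.3]
opening: 0.005
grip_force: 3.6
```

```bash
cat >> h.py <<'E'
def slide():
    a=cv2.imread("pics/top0.png");b=read_camera("top")[:,:,::-1].copy()
    k=lambda i:cv2.resize(i,None,fx=4,fy=4,interpolation=cv2.INTER_CUBIC)
    t=k(a[218:245,338:364]);r=cv2.matchTemplate(k(b[150:290,260:450]),t,cv2.TM_CCOEFF_NORMED)
    _,v,_,m=cv2.minMaxLoc(r);off=np.array(m)/4+[260,150]-[338,218]
    d=ray("top",np.array([351,231])+off,.066)-ray("top",(351,231),.066)
    print("match",v,"travel",np.hypot(*d[:2]),"dir",np.arctan2(d[1],d[0]));return b
E
python3 -c "
from h import *
slide();s=get_state();print(s['eef_pos'],s['wrist_force'])"
```

```text
match 0.5250430107116699 travel 0.03918847451692395 dir -0.2936100613262747
[ 0.53519973 -0.01341015  0.05950404] [-4.9004357   3.38634444 -0.42939674]
```

The camera gives about 39 mm of travel and the TCP about 37 mm, so they agree. I'll push 11–12 mm more.

>>> {"op": "send_rows", "data": {"increments": [[[0.22,-0.07,0,0,0,0],[0.22,-0.07,0,0,0,0],[0.22,-0.07,0,0,0,0],[0.22,-0.07,0,0,0,0],[0.22,-0.07,0,0,0,0],[0,0,0,0,0,0],[0,0,0,0,0,0],[0,0,0,0,0,0]]]}}

```text
t: 7.25
eef_pos: [0.5456, -0.0166, 0.0595]
orientation: [0.15, 0.989, 0.0, -0.001]
wrist_force: [-6.8, 3.8, 2.3]
opening: 0.011
grip_force: 3.7
```

```bash
python3 -c "
from h import *
slide();s=get_state();print(s['eef_pos'],s['wrist_force'])"
```

```text
match 0.4048059284687042 travel 0.04997606686577441 dir -0.3038504221153079
[ 0.54563668 -0.0165798   0.05948618] [-6.61012242  4.72005621  0.98402115]
```

The travel is about 49 mm, between the teeth. Now I'll back off gently.

>>> {"op": "send_rows", "data": {"increments": [[[-0.25,0.08,0,0,0,0],[-0.25,0.08,0,0,0,0],[-0.25,0.08,0,0,0,0],[-0.25,0.08,0,0,0,0],[-0.25,0.08,0,0,0,0],[-0.25,0.08,0,0,0,0],[-0.25,0.08,0,0,0,0],[-0.25,0.08,0,0,0,0]]]}}

```text
t: 8.3
eef_pos: [0.5268, -0.0113, 0.06]
orientation: [0.151, 0.989, 0.0, 0.001]
wrist_force: [1.1, -0.5, 0.0]
opening: 0.004
grip_force: 0.0
```

>>> {"op": "send_rows", "data": {"increments": [[[-1.9,0.6,0,0,0,0],[-1.9,0.6,0,0,0,0],[-1.9,0.6,0,0,0,0],[-1.0,0.3,2,0,0,0],[-1,0.3,4,0,0,0],[0,0,4,0,0,0],[0,0,4,0,0,0],[0,0,0,0,0,0]]]}}

```text
t: 9.3
eef_pos: [0.4511, 0.0131, 0.2025]
orientation: [0.151, 0.989, 0.002, 0.003]
wrist_force: [-0.6, -0.2, 0.3]
opening: 0.006
grip_force: 0.0
```

```bash
python3 -c "
from h import *
b=slide();s=get_state();print(s['t'],s['eef_pos'],s['wrist_force'])
c=read_camera('scene')[160:300,230:420,::-1]
cv2.imwrite('pics/end.png',np.vstack([cv2.resize(i,None,fx=2.1,fy=2.1,interpolation=cv2.INTER_CUBIC) for i in(b[150:290,260:450],c)]))"
```

```text
match 0.9528725743293762 travel 0.03548346316393622 dir -0.29471831920929786
9.35 [0.45009662 0.01304341 0.20069367] [-0.65357267 -0.23893289 -0.41256818]
```

View pics/end.png

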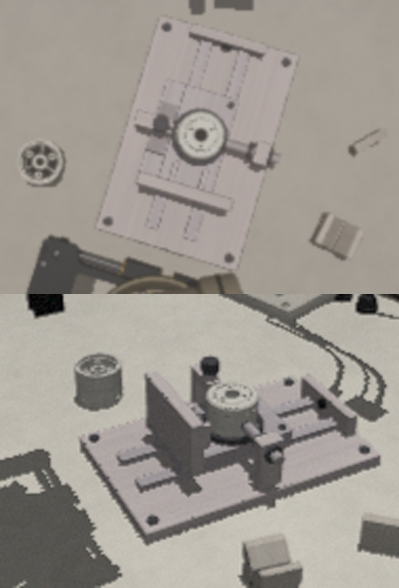

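The slide is latched at about 35.5 mm with the housing upright in its nest in front of the sensor. The bystanders haven't moved and the robot is clear.

```bash
python3 -c "
from plant import *
print(sign_off())"
```

```text
the job is handed in; nothing more can be done
None
```

The slide is latched on the first tooth at about 35.5 mm by the top camera, the housing stands upright in its nest in front of the sensor, and the job is handed in; no verdict was returned.

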